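Open the specimen transport case

ROBOT

A 6-joint arm with a two-finger parallel gripper is mounted at the origin on the work surface. World frame = base frame: x ahead of the robot, y to its left, z up, the work surface at z = 0. Lengths are in m, angles in rad, forces in N, time in s.
With the tool pointing down it reaches from about 0.375 to 0.925 m from the base axis. Payload 5.7 kg.
Tool frame: the origin (TCP) lies at the very end of the fingers, on their centre line; the grasp point (between the pads) lies 19 mm behind it; z points along the fingers, y is the line along which they close (so a half turn about z gives the same grasp; the last joint's range is limited). The gripper opens to 88 mm and grips with 3 to 60 N. Pads are 20 mm wide; open, the fingers measure 115 mm over their backs; the gripper's body (75 mm by 178 mm) begins 61 mm behind the grasp point.
Start: joints at [-1.457, 0.359, 1.51, -0, 1.272, -0.115], TCP at [0.136, -0.584, 0.223] pointing down, gripper open.
Joint ranges: [-2.97, 2.97], [-1.01, 2.36], [0.21, 2.38], [-0.96, 4.11], [0.2, 2.71], [-2.98, 2.98]. Speed limits (rad/s): [2.39, 2.39, 3.14, 3.14, 3.14, 3.14].

INTERFACE

Orientations are given as a 3x3 rotation matrix whose columns are the frame's x, y, z axes.
In Python, from rig import status, vision, order gives the robot as it stands.
- The arm moves only by the tool step_arm, never from a script. Its argument "motion" is a list of rows, each a list of 7 numbers: the shift along the tool's x, y, z as a fraction of full scale, then the turn, a rotation vector about the tool's x, y, z as a fraction of full scale, then the opening, from 0 (shut) to 1 (fully open). A call has exactly 8 rows; each row is the pose to reach, as a shift and turn from the pose commanded when the call began, along the tool's axes at that moment; what a row does not reach only later rows make up. Full scale, the value 1, is 0.5 m for a shift and pi/2 rad for a turn. A row lasts 1/8 s, in which the tool goes at most 62.5 mm and 10.7 degrees, less where a joint would pass 70% of its speed; a pose out of reach is approached as far as the arm can. A call with a number of a shift or a turn outside -1 to 1 is refused whole. A call with a gripper value outside its range is refused whole. The fingers move at their own pace and stop on an object; "newtons" is the grip in N (left out, the last holds). Time passes only in rows, so rows that repeat a pose let the fingers close, or fill a call up. It gives the time, the measured TCP pose, the force, the opening and the grip force at its end, in the units of the state.
- status.state(): the state, without advancing time (a new reading comes with each control period).
- vision.snapshot(name): name is "scene" or "top" or "wrist"; returns the picture (480x640x3 uint8, blue, green, red); there is no depth.
- vision.camera_params(name): a dict with "fx", "fy", "cx", "cy" (pixels), "rvec" (rotation vector, rad) and "tvec" (3), from world to camera coordinates, as OpenCV has them; the wrist camera has in their place "T_tool_cam" (4x4, takes a point from camera to tool coordinates, whose origin is the TCP and whose axes are the flange's). Camera axes: x right, y down, z forward; pixel columns grow to the right and rows downward; lengths in m; the calibration is good to about 2 mm. The wrist camera is an equidistant fisheye: a pixel r from the principal point sees the ray r / f radians off the axis. A picture is of the moment at which its call begins: read the wrist's pose just before it. camera_params takes no time and is no camera call.
- order.hand_in(): hands the job in; it is judged then, once.
The state is a dict: "t": time; "joint_positions": joint angles; "joint_vel": joint speeds; "joint_torque": joint torques, N m; "eef_pos": TCP position; "tool_rot": TCP orientation; "force": force on the tool from outside, world axes, zero at the start; "wrist_torque": the same for the moment, N m; "width": finger opening in m; "gripper_force": force on a finger pad.
Only numpy, scipy, OpenCV 4.12 (cv2) and the standard library are available. Lean on these libraries where they do the work, as an engineer would, in place of code of your own. Each camera call takes 0.05 s, during which the arm holds its last target. There are 200 camera calls.

TASK

Open the taller of the two specimen transport cases so that tubes can be packed into it: flip its toggle latch out and over until it snaps open, then lift the lid by its bar handle until it stands open at about 70 degrees, and let go of it. Leave the lower case latched.

Things in the scene. Friction and masses are not known exactly. Their poses are not given: they have to be found in the camera images.
- tall_case: The taller of two light grey transport cases, fixed to the table: 200 mm deep (x), 180 wide (y), 130 high over the shut lid (the other has the same outline and fittings but is 75 high). Origin: centre of its underside, on the table; z up, -x is its front, with the latch. All offsets below are in its frame, in mm. On the lid: a black bar handle on two posts.
- tall_latch (a joint): Steel lever mid-front, rad: 0 shut (upright), 1.8 open (out, a little down). Turns on a pin along y at x -107, z 70. Shut, its tab stands above the lid: centre x -121, y 0, z 157; 32 wide (y), 9 thick (x), top z 168. Over-centre: pushing the tab to -x takes about 1.5 N; past 0.45 it snaps to 1.8 and stays. Shut, its nose holds the lid; free of it past 0.4.
- tall_lid (a joint): 25 mm thick lid, rad: 0 shut, 1.75 at its stop; front edge goes up and back about a hinge line along y at x 100, z 105. Stiff friction hinge: stays where left; lifting takes about 6 N. Its handle is a round bar along y, 12 thick, axis at x -45, z 168 with the lid shut (38 above the lid's top, z 130), clear between its posts for y -46 to 46.
- low_latch (a joint): Latch lever of the lower case (75 mm high), which stands to the left or right of the taller one and is to be left alone; rad: 0 shut (upright), 1.4 open.

How it is judged:
By the outcome, as a careful person would: the job done as asked, in the order asked, and still so for the second after the job is handed in, with the robot touching nothing.
It also fails if it takes over 45 s, if anything falls off the work surface, if the arm or the gripper's body presses on something with over 40 N, if the wrist force passes 120 N, or if a joint passes its speed limit or range.

## Working session

There is one attempt and no reset: what is moved stays moved. The work goes in short steps, Python scripts to look and compute and a tool call to move; the robot and the scene stay as the last step left them, time stands still between calls to the robot, and variables do not carry over. Pictures are saved under pics/ and viewed, at most 10 in all, crops included, and the job is handed in when it is done.

Besides the shell and the picture viewer there is one more tool, called after "Request:" in YAML: its name, and indented under it one key for each argument. step_arm: Moves the arm, as the interface text tells. Its arguments: {"type":"object","properties":{"motion":{"type":"array","items":{"type":"array","items":{"type":"number","minimum":-1,"maximum":1}}},"newtons":{"type":"number"}},"required":["motion"]}

```bash
mkdir -p pics
python3 - <<'E'
from rig import status, vision
import cv2,numpy as np
np.set_printoptions(precision=4,suppress=True)
s=status.state();print(s['t'],s['eef_pos'],s['tool_rot'])
for n in['scene','top']:
    cv2.imwrite(f'pics/{n}0.png',vision.snapshot(n));print(n,vision.camera_params(n))
print(vision.camera_params('wrist'))
E
```

```text
0.0 [ 0.136  -0.5837  0.2218] [[ 0.9739  0.2268 -0.0002]
 [ 0.2268 -0.9739  0.0018]
 [ 0.0002 -0.0018 -1.    ]]
scene {'fx': 466.03986711998925, 'fy': 466.03986711998925, 'cx': 314.52852746120794, 'cy': 244.7777871975848, 'rvec': array([ 2.3058,  1.2715, -0.3492]), 'tvec': array([-0.3367, -0.4006,  0.9748])}
top {'fx': 499.8336483750411, 'fy': 499.8336483750411, 'cx': 324.39734262854347, 'cy': 237.33351644156207, 'rvec': array([ 2.173 , -2.1976,  0.1505]), 'tvec': array([-0.0238,  0.6048,  0.8189])}
{'fx': 371.64829954431775, 'fy': 371.64829954431775, 'cx': 315.071828710234, 'cy': 237.212917188119, 'T_tool_cam': array([[-0.0001, -0.9682, -0.2502,  0.0699],
       [ 1.    , -0.    , -0.0002, -0.0005],
       [ 0.0002, -0.2502,  0.9682, -0.1634],
       [ 0.    ,  0.    ,  0.    ,  1.    ]])}
```

View pics/scene0.png

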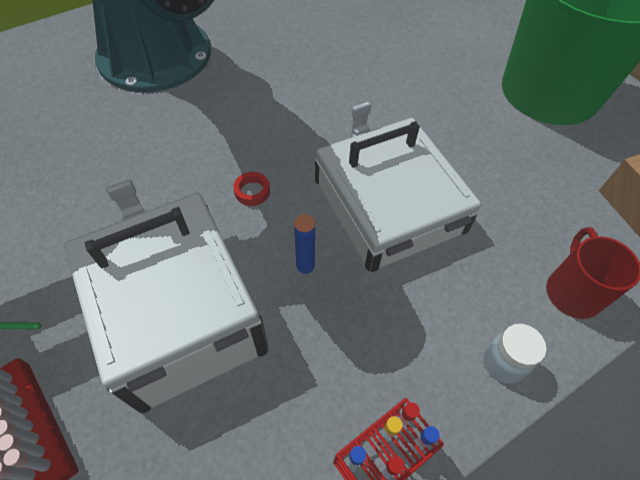

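View pics/top0.png

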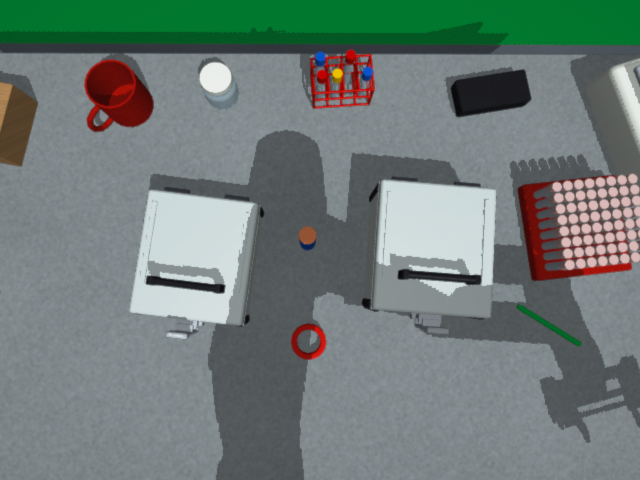

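The scene view shows two cases: the one at left (handle from about (92,245) to (180,215)) is the right-hand one in the top view, whose bar runs (403,274)–(478,280). The other has its bar at scene (354,150)–(414,128) and top (150,281)–(222,289). I'll triangulate both for height.

```bash
cat > h.py <<'E'
import cv2,numpy as np
from rig import vision
np.set_printoptions(precision=4,suppress=True)
def ray(n,uv):
    c=vision.camera_params(n);R=cv2.Rodrigues(c['rvec'])[0]
    d=R.T@np.array([(uv[0]-c['cx'])/c['fx'],(uv[1]-c['cy'])/c['fy'],1.])
    return -R.T@c['tvec'],d/np.linalg.norm(d)
def onz(n,uv,z):
    o,d=ray(n,uv);return o+d*(z-o[2])/d[2]
def tri(a,b):
    (o,d),(p,e)=ray('top',a),ray('scene',b)
    s,t=np.linalg.lstsq(np.c_[d,-e],p-o,rcond=None)[0]
    x,y=o+s*d,p+t*e;return (x+y)/2,np.linalg.norm(x-y)
E
python3 - <<'E'
from h import *
for k,a,b in[('R+',(403,274),(180,215)),('R-',(478,280),(92,245)),('L+',(150,281),(414,128)),('L-',(222,289),(354,150))]: print(k,*tri(a,b))
im=cv2.imread('pics/top0.png')
m=cv2.inRange(im,(0,0,0),(45,45,45))
for x0,x1,y0,y1 in[(395,485,262,290),(140,230,270,298)]:
    w=np.zeros_like(m);w[y0:y1,x0:x1]=m[y0:y1,x0:x1]
    n,l,st,c=cv2.connectedComponentsWithStats(w)
    k=1+st[1:,4].argmax();ys,xs=np.where(l==k);print(st[k],cv2.minAreaRect(np.c_[xs,ys].astype(np.float32)))
crop=np.hstack([cv2.resize(im[170:350,350:530],(400,400)),cv2.resize(cv2.imread('pics/scene0.png')[170:350,60:240],(400,400))])
cv2.imwrite('pics/c1.png',crop)
E
```

```text
R+ [ 0.5374 -0.137   0.1625] 0.00216628128727478
R- [ 0.5277 -0.241   0.1697] 0.005776219089500754
L+ [0.5335 0.239  0.1069] 0.0030158816311529196
L- [0.5211 0.1323 0.1071] 0.007436267159511801
[398 270  82  14 414] ((438.64093017578125, 276.5838928222656), (81.29523468017578, 8.638443946838379), 4.205357074737549)
[147 277  77  15 461] ((185.0755615234375, 283.88623046875), (76.77455139160156, 7.054462909698486), 7.016501426696777)
```

View pics/c1.png

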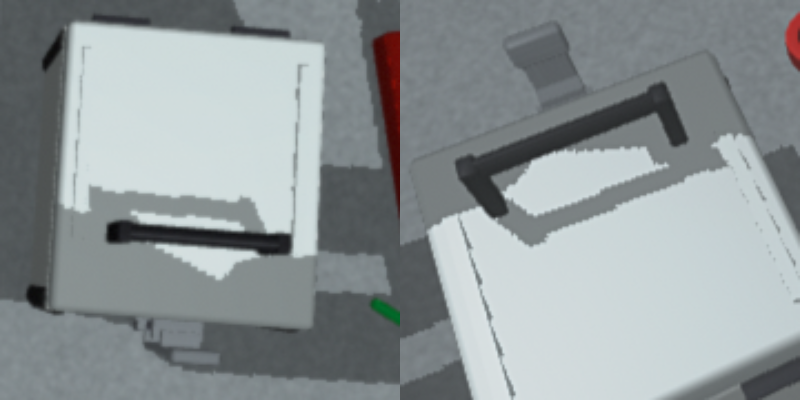

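The crop shows the right-hand case as the taller (bar at z≈0.166): bar ends at top pixels (403,274) and (477,279), tab top at (428–448, 331).

Run:
```python
from h import *
f=lambda x,y:(350+x*.45,170+y*.45)
g=lambda x,y:(60+(x-400)*.45,170+y*.45)
a=onz('top',f(118,231),.168);b=onz('top',f(283,243),.168);print('bar top',a,b,(a+b)/2)
d=a-b;print('yaw',np.arctan2(-d[0],d[1]))
a2=onz('scene',g(660,92),.168);b2=onz('scene',g(465,166),.168);print('bar scene',a2,b2,(a2+b2)/2)
d=a2-b2;print('yaw',np.arctan2(-d[0],d[1]))
P=[onz('top',f(*p),.130) for p in[(72,22),(322,43),(48,308),(312,328)]];print(*P)
print('lid centre',sum(P)/4)
d=P[0]-P[1];print('yaw',np.arctan2(-d[0],d[1]));d=P[2]-P[3];print('yaw',np.arctan2(-d[0],d[1]))
print('tab top',onz('top',f(173,357),.166),onz('top',f(218,357),.166))
print('tab scene',onz('scene',g(507,42),.166),onz('scene',g(560,25),.166))
```

```text
bar top [ 0.537  -0.1371  0.168 ] [ 0.528  -0.2437  0.168 ] [ 0.5325 -0.1904  0.168 ]
yaw -0.08410811873198185
bar scene [ 0.5355 -0.1374  0.168 ] [ 0.5257 -0.241   0.168 ] [ 0.5306 -0.1892  0.168 ]
yaw -0.09401276946005896
[ 0.6817 -0.1169  0.13  ] [ 0.666  -0.2902  0.13  ] [ 0.4873 -0.0959  0.13  ] [ 0.4714 -0.2739  0.13  ]
lid centre [ 0.5766 -0.1942  0.13  ]
yaw -0.09040239903020915
yaw -0.08906112114110727
tab top [ 0.4567 -0.1704  0.166 ] [ 0.4563 -0.1993  0.166 ]
tab scene [ 0.4571 -0.1954  0.166 ] [ 0.4611 -0.1661  0.166 ]
```

Request:
step_arm:
  motion:
    - [0.0875,-0.061,-0.06,0,0,-0.08,0]
    - [0.188,-0.131,-0.12,0,0,-0.17,0]
    - [0.289,-0.202,-0.12,0,0,-0.26,0]
    - [0.39,-0.272,-0.12,0,0,-0.35,0]
    - [0.49,-0.343,-0.12,0,0,-0.45,0]
    - [0.59,-0.413,-0.12,0,0,-0.55,0]
    - [0.69,-0.483,-0.12,0,0,-0.65,0]
    - [0.76,-0.532,-0.12,0,0,-0.75,0]

```text
t: 1.1
eef_pos: [0.447, -0.2367, 0.2824]
tool_rot: [[0.157, 0.988, -0.0], [0.988, -0.157, 0.001], [0.001, -0.0, -1.0]]
force: [-1.0, 0.2, -0.0]
width: 0.0116
gripper_force: 0.0
```

Request:
step_arm:
  motion:
    - [0.05,0.03,0,0,0,-0.02,0]
    - [0.1,0.06,0,0,0,-0.04,0]
    - [0.118,0.076,0,0,0,-0.047,0]
    - [0.118,0.076,0.04,0,0,-0.047,0]
    - [0.118,0.076,0.08,0,0,-0.047,0]
    - [0.118,0.076,0.12,0,0,-0.047,0]
    - [0.118,0.076,0.12,0,0,-0.047,0]
    - [0.118,0.076,0.12,0,0,-0.047,0]

```text
t: 2.1
eef_pos: [0.4931, -0.1876, 0.2232]
tool_rot: [[0.09, 0.996, 0.0], [0.996, -0.09, -0.0], [-0.0, 0.0, -1.0]]
force: [0.1, 0.9, 0.4]
width: 0.0003
gripper_force: 0.0
```

Run:
```python
from h import *
from rig import status
s=status.state();R=np.array(s['tool_rot']);print(s['eef_pos'],np.arctan2(R[1,0],R[0,0]),s['width'])
O=np.array([.5765,-.194,0]);c,q=np.cos(-.09),np.sin(-.09)
print('case frame',np.array([[c,q,0],[-q,c,0],[0,0,1]])@(np.array(s['eef_pos'])-O))
a=vision.snapshot('wrist');b=vision.snapshot('scene')
cv2.imwrite('pics/w1.png',np.hstack([cv2.resize(a,(400,300)),cv2.resize(b,(400,300))]))
```

```text
[ 0.4931 -0.1876  0.2232] 1.480206463719304 0.00029710888862159165
case frame [-0.0836 -0.0012  0.2232]
```

View pics/w1.png

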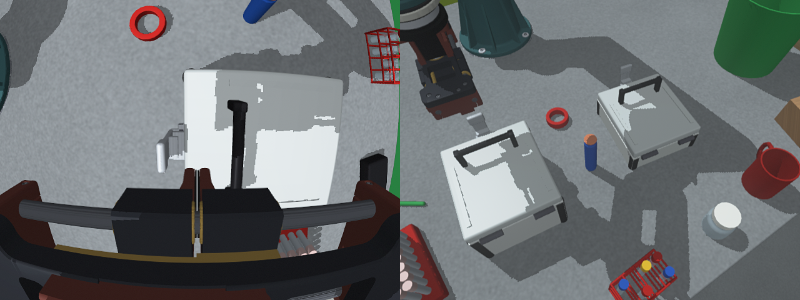

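The wrist view shows the closed fingers between the tab (left, ~(160,155)) and the bar (~(237,150)) of the tall case. I'll lower them and push.

Request:
step_arm:
  motion:
    - [0,0,0.05,0,0,0,0]
    - [0,0,0.1,0,0,0,0]
    - [0,0,0.14,0,0,0,0]
    - [0,0,0.162,0,0,0,0]
    - [0,-0.01,0.162,0,0,0,0]
    - [0,-0.02,0.162,0,0,0,0]
    - [0,-0.03,0.162,0,0,0,0]
    - [0,-0.04,0.162,0,0,0,0]

```text
t: 3.2
eef_pos: [0.4729, -0.1854, 0.1422]
tool_rot: [[0.09, 0.996, 0.001], [0.996, -0.09, -0.0], [-0.0, 0.001, -1.0]]
force: [-0.3, -0.3, -0.2]
width: 0.0002
gripper_force: 0.0
```

Request:
step_arm:
  motion:
    - [0,-0.015,0,0,0,0,0]
    - [0,-0.03,0,0,0,0,0]
    - [0,-0.045,0,0,0,0,0]
    - [0,-0.06,0,0,0,0,0]
    - [0,-0.075,0,0,0,0,0]
    - [0,-0.09,0,0,0,0,0]
    - [0,-0.105,0,0,0,0,0]
    - [0,-0.11,0,0,0,0,0]

```text
t: 4.2
eef_pos: [0.4173, -0.1801, 0.1416]
tool_rot: [[0.09, 0.996, -0.001], [0.996, -0.09, 0.0], [0.0, -0.001, -1.0]]
force: [-0.2, 0.6, 0.4]
width: 0.0003
gripper_force: 0.0
```

Request:
step_arm:
  motion:
    - [0,0,-0.05,0,0,0,0]
    - [0,0,-0.1,0,0,0,0]
    - [0,0,-0.16,0,0,0,0.3]
    - [0,0.06,-0.16,0,0,0,0.6]
    - [0,0.12,-0.16,0,0,0,0.7]
    - [0,0.18,-0.16,0,0,0,0.7]
    - [0,0.23,-0.16,0,0,0,0.7]
    - [0,0.23,-0.16,0,0,0,0.7]

```text
t: 5.2
eef_pos: [0.5341, -0.1909, 0.2214]
tool_rot: [[0.089, 0.996, 0.0], [0.996, -0.089, -0.0], [-0.0, 0.0, -1.0]]
force: [-0.3, 0.2, -0.7]
width: 0.0572
gripper_force: 0.0
```

Run:
```python
from h import *
from rig import status
s=status.state()
O=np.array([.5765,-.194,0]);c,q=np.cos(-.09),np.sin(-.09)
print(s['eef_pos'],'case frame',np.array([[c,q,0],[-q,c,0],[0,0,1]])@(np.array(s['eef_pos'])-O),s['width'])
a=vision.snapshot('wrist');b=vision.snapshot('scene')
cv2.imwrite('pics/w2.png',np.hstack([cv2.resize(a,(400,300)),cv2.resize(b[120:345,40:340],(400,300))]))
```

```text
[ 0.5341 -0.1909  0.2214] case frame [-0.0425 -0.0007  0.2214] 0.05716876535940954
```

View pics/w2.png

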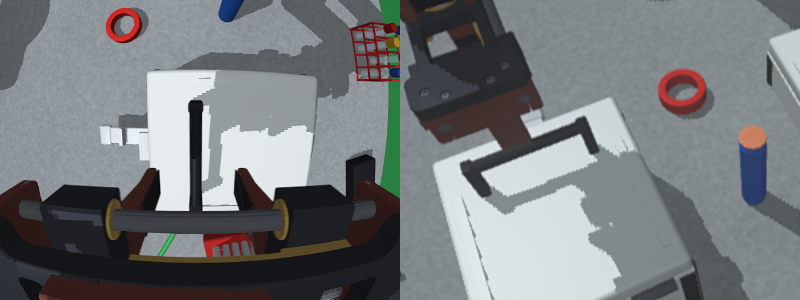

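The latch now lies flat out (~(125,135)), and the bar (x≈195) is centred between the open fingers. I'll lower them and grip it.

Request:
step_arm:
  motion:
    - [0,-0.004,0.05,0,0,0,0.7]
    - [0,-0.004,0.1,0,0,0,0.7]
    - [0,-0.004,0.145,0,0,0,0.7]
    - [0,-0.004,0.145,0,0,0,0.4]
    - [0,-0.004,0.145,0,0,0,0.1]
    - [0,-0.004,0.145,0,0,0,0]
    - [0,-0.004,0.145,0,0,0,0]
    - [0,-0.004,0.145,0,0,0,0]
  newtons: 25

```text
t: 6.3
eef_pos: [0.5313, -0.1906, 0.1497]
tool_rot: [[0.09, 0.996, 0.001], [0.996, -0.09, -0.0], [-0.0, 0.001, -1.0]]
force: [10.5, 0.2, -1.9]
width: 0.0148
gripper_force: 6.2
```

Run:
```python
import numpy as np
# bar path relative to start, (dx,up) mm as fractions
for d in range(5,76,5):
    t=np.radians(d);x,z=-145,63
    print(d,round((x*np.cos(t)+z*np.sin(t)-x)/500,4),round((z*np.cos(t)-x*np.sin(t)-z)/500,4))
```

```text
5 0.0121 0.0248
10 0.0263 0.0484
15 0.0425 0.0708
20 0.0606 0.0916
25 0.0804 0.1108
30 0.1019 0.1281
35 0.1247 0.1436
40 0.1488 0.1569
45 0.174 0.1682
50 0.2001 0.1771
55 0.2269 0.1838
60 0.2541 0.1881
65 0.2816 0.1901
70 0.3092 0.1896
75 0.3366 0.1867
```

Request:
step_arm:
  motion:
    - [0,0.003,0,0,0,0,0]
    - [0,0.003,0,0,0,0,0]
    - [0,0.003,0,0,0,0,0]
    - [0,0.009,-0.012,0,0,0,0]
    - [0,0.015,-0.025,0,0,0,0]
    - [0,0.022,-0.037,0,0,0,0]
    - [0,0.028,-0.048,0,0,0,0]
    - [0,0.028,-0.048,0,0,0,0]

```text
t: 7.3
eef_pos: [0.5451, -0.1918, 0.1732]
tool_rot: [[0.09, 0.996, 0.0], [0.996, -0.09, 0.0], [0.0, 0.0, -1.0]]
force: [4.6, -1.9, -7.0]
width: 0.0113
gripper_force: 25.0
```

Request:
step_arm:
  motion:
    - [0,0.016,-0.022,0,0,0,0]
    - [0,0.034,-0.043,0,0,0,0]
    - [0,0.054,-0.062,0,0,0,0]
    - [0,0.076,-0.08,0,0,0,0]
    - [0,0.098,-0.095,0,0,0,0]
    - [0,0.1225,-0.1085,0,0,0,0]
    - [0,0.148,-0.12,0,0,0,0]
    - [0,0.148,-0.12,0,0,0,0]

```text
t: 8.3
eef_pos: [0.6177, -0.1985, 0.2367]
tool_rot: [[0.09, 0.996, -0.001], [0.996, -0.09, -0.001], [-0.001, -0.001, -1.0]]
force: [-8.0, -0.0, 11.5]
width: 0.0112
gripper_force: 25.0
```

Request:
step_arm:
  motion:
    - [0,0.01,-0.008,0,0,0,0]
    - [0,0.025,-0.015,0,0,0,0]
    - [0,0.039,-0.0195,0,0,0,0]
    - [0,0.052,-0.0225,0,0,0,0]
    - [0,0.066,-0.025,0,0,0,0]
    - [0,0.079,-0.027,0,0,0,0]
    - [0,0.093,-0.028,0,0,0,0]
    - [0,0.093,-0.028,0,0,0,0]

```text
t: 9.3
eef_pos: [0.6646, -0.2028, 0.2497]
tool_rot: [[0.09, 0.996, 0.0], [0.996, -0.09, -0.001], [-0.001, 0.0, -1.0]]
force: [-3.8, -0.3, 4.7]
width: 0.0114
gripper_force: 25.0
```

Request:
step_arm:
  motion:
    - [0,0.012,-0.003,0,0,0,0]
    - [0,0.024,-0.004,0,0,0,0]
    - [0,0.036,-0.004,0,0,0,0]
    - [0,0.046,-0.003,0,0,0,0]
    - [0,0.046,-0.003,0,0,0,0]
    - [0,0.046,-0.003,0,0,0,0]
    - [0,0.046,-0.003,0,0,0,0]
    - [0,0.046,-0.003,0,0,0,0]

```text
t: 10.3
eef_pos: [0.6876, -0.2049, 0.2507]
tool_rot: [[0.09, 0.996, 0.001], [0.996, -0.09, -0.001], [-0.001, 0.001, -1.0]]
force: [-3.1, -1.5, 5.3]
width: 0.0109
gripper_force: 25.0
```

Run:
```python
from h import *
from rig import status
s=status.state()
O=np.array([.5765,-.194,0]);c,q=np.cos(-.09),np.sin(-.09)
p=np.array([[c,q,0],[-q,c,0],[0,0,1]])@(np.array(s['eef_pos'])-O)
r=p+[0,0,.019]-[.1,0,.105]
print('case frame',p,'r',np.hypot(r[0],r[2]),'angle',np.degrees(np.arctan2(r[2],-r[0])-np.arctan2(63,145)),s['force'])
a=vision.snapshot('top');b=vision.snapshot('scene')
cv2.imwrite('pics/w3.png',np.hstack([cv2.resize(a,(400,300)),cv2.resize(b[:375,:500],(400,300))]))
```

```text
case frame [ 0.1116 -0.0008  0.2507] r 0.16512941019499985 angle 70.5587987602746 [-3.1003 -1.5498  5.2775]
```

View pics/w3.png

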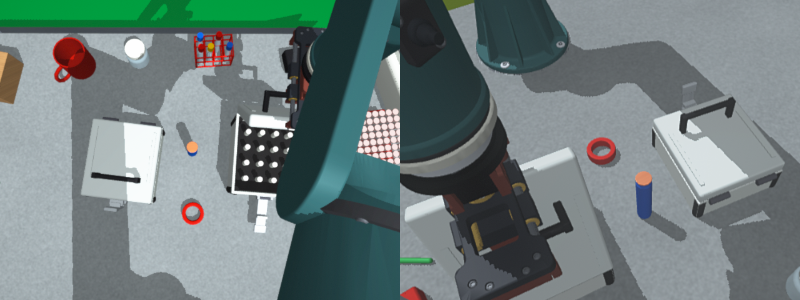

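The top view shows the tall case's rack inside, with the lid standing up at about 70° and the latch still out. The low case is untouched. I'll let go gently and rise.

Request:
step_arm:
  motion:
    - [0,0,0,0,0,0,0.2]
    - [0,0,0,0,0,0,0.26]
    - [0,0,0,0,0,0,0.26]
    - [0,0,0,0,0,0,0.26]
    - [0,0,-0.02,0,0,0,0.26]
    - [0,0,-0.06,0,0,0,0.26]
    - [0,0,-0.12,0,0,0,0.26]
    - [0,0,-0.2,0,0,0,0.26]

```text
t: 11.4
eef_pos: [0.6872, -0.2045, 0.3494]
tool_rot: [[0.09, 0.996, -0.001], [0.996, -0.09, 0.001], [0.001, -0.001, -1.0]]
force: [-0.0, -0.0, -0.7]
width: 0.0227
gripper_force: 0.0
```

Request:
step_arm:
  motion:
    - [0,-0.05,-0.05,0,0,0,0.26]
    - [0,-0.15,-0.1,0,0,0,0.26]
    - [0,-0.25,-0.1,0,0,0,0.26]
    - [0.1,-0.35,-0.1,0,0,0,0.26]
    - [0.2,-0.4,-0.1,0,0,0,0.26]
    - [0.3,-0.4,-0.1,0,0,0,0.26]
    - [0.35,-0.4,-0.1,0,0,0,0.26]
    - [0.35,-0.4,-0.1,0,0,0,0.26]

```text
t: 12.4
eef_pos: [0.5042, -0.0109, 0.3997]
tool_rot: [[0.087, 0.996, 0.002], [0.996, -0.087, 0.0], [0.0, 0.001, -1.0]]
force: [-0.5, -0.7, 2.3]
width: 0.0227
gripper_force: 0.0
```

Run:
```python
from h import *
a=vision.snapshot('top');b=vision.snapshot('scene')
cv2.imwrite('pics/w4.png',np.hstack([cv2.resize(a,(400,300)),cv2.resize(b,(400,300))]))
```

```text
(no output)
```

View pics/w4.png

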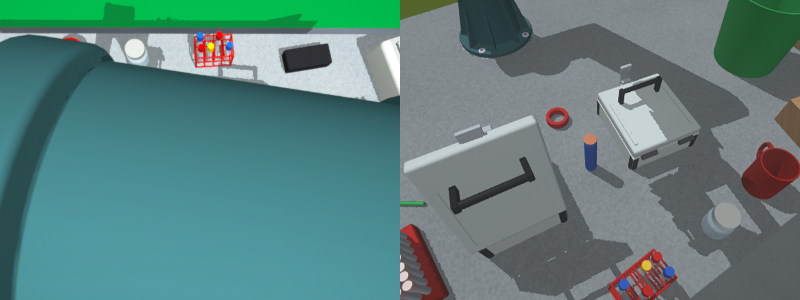

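The scene view shows the lid standing free, with bar ends at about (91,322) and (212,275) full-scale. The latch is out, and the low case is shut and latched. I'll check the angle.

Run:
```python
from h import *
c,q=np.cos(-.09),np.sin(-.09);R=np.array([[c,-q,0],[q,c,0],[0,0,1]])
p,d=ray('scene',((495-400)*1.6,191.5*1.6))
o=R.T@(p-[.5765,-.194,0]);d=R.T@d
P=o+d*(0-o[1])/d[1]; r=P-[.1,0,.105]   # meet the case's mid-plane y=0
print(P,np.hypot(r[0],r[2]),np.degrees(np.arctan2(r[2],-r[0])-np.arctan2(63,145)))
```

```text
[0.1071 0.     0.2507] 0.145898593658792 69.31009002151464
```

```bash
python3 -c "
from rig import order
print(order.hand_in())"
```

```text
the job is handed in; nothing more can be done
None
```

The tall case is open and handed in: its latch is flipped out, the lid stands free at about 70° (69–71° measured), and the low case is still latched; it took about 12.5 s.

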